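# Put the shared stationery back in the organiser tray

## Task

Put the stapler, the hole punch, the tape dispenser and the rubber stamp away in the organiser tray: each stands upright in the recess that is cut to its own outline, all the way down on the recess's floor. Leave the mug and the pen cup standing where they are.

Things in the scene. Friction and masses are not known exactly. Their poses are not given: they have to be found in the camera images.
- stapler: The loose stapler, standing on its base: black with a steel magazine, 125 long (x) x 36 wide (y, at the base) x 51 mm high. Its cover, 30 mm wide with parallel sides between 31 and 51 mm height, is the place to grip, across y, at mid-length. Origin: centre of the underside; x along its length, z up. 0.2 kg.
- punch: The loose two-hole paper punch, its lever locked down so that it is one rigid piece: black base 104 long (x) x 60 wide (y) x 9 mm, grey lever above it 100 x 44 mm, between 26 and 50 mm height, with parallel sides: grip it across y, at mid-length. Origin: centre of the underside; x along its length, z up. 0.3 kg.
- dispenser: Loose red tape dispenser, rigid, 0.4 kg. Plan 124 mm long (x): rear part 50 wide, x -62 to +14 mm, side walls 47 high, tape roll in it up to 66 mm high; narrow nose 28 wide, x +14 to +62 mm, up to 48 high, steel cutter at its front end. Grip across y over the rear part, at x = -22 mm. Origin: centre of the underside of the 124 x 50 plan; +x towards the cutter, z up.
- stamp: The loose self-inking rubber stamp, standing on its foot: black foot 62 long (x) x 40 wide (y) x 30 mm high, white cap above it 56 x 34 mm with a rounded black top, 88 mm high in all; rigid. Grip the cap across y (34 mm), 35 to 70 mm above the underside. Origin: centre of the underside; x along its longer side, z up. 0.13 kg.
- insert_stapler: One of 4 fixed inserts, each 160 (x) x 96 mm, two by two in a low grey tray (rim 26 mm high); their places vary. Dark face, 14 mm deep central recess with yellow floor: a long narrow rectangle, 137 (x) x 48 mm: the stapler's, either way round along x. 6 mm play all round. Origin: centre of the recess floor (8 mm above the desk), where the thing's origin belongs; z up.
- insert_punch: One of 4 fixed inserts, each 160 (x) x 96 mm, two by two in a low grey tray (rim 26 mm high); their places vary. Dark face, 14 mm deep central recess with yellow floor: a broad rectangle, 116 (x) x 72 mm: the punch's, either way round along x. 6 mm play all round. Origin: centre of the recess floor (8 mm above the desk), where the thing's origin belongs; z up.
- insert_dispenser: One of 4 fixed inserts, each 160 (x) x 96 mm, two by two in a low grey tray (rim 26 mm high); their places vary. Dark face, 14 mm deep central recess with yellow floor: a keyhole plan, 62 mm wide from x = -68 to +20 mm, 40 wide from +20 to +68 mm: the tape dispenser's, its nose towards +x. 6 mm play all round. Origin: centre of the recess floor (8 mm above the desk), where the thing's origin belongs; z up.
- insert_stamp: One of 4 fixed inserts, each 160 (x) x 96 mm, two by two in a low grey tray (rim 26 mm high); their places vary. Dark face, 14 mm deep central recess with yellow floor: a small rectangle, 74 (x) x 52 mm: the stamp's, either way round along x. 6 mm play all round. Origin: centre of the recess floor (8 mm above the desk), where the thing's origin belongs; z up.
- mug: A white mug standing on the desk beside the stationery, 80 mm across plus a handle on its +y side (30 mm more), 92 mm high; not to be moved. Origin: centre of the underside.
- pen_cup: A round dark pen cup, 76 mm across and 100 mm high, with pens standing out to 155 mm; not to be moved. Origin: centre of the underside.
Mind the look-alikes: they are no part of the job. Leave any orange look-alike of the insert_stamp alone.

How it is judged:
By the outcome, as a careful person would: the job done as asked, in the order asked, and still so for the second after the job is handed in, with the robot touching nothing.
It also fails if it takes over 112 s, if anything falls off the work surface, if the arm or the gripper's body presses on something with over 40 N, if the wrist force passes 120 N, or if a joint passes its speed limit or range.

## Robot

A 6-joint arm with a two-finger parallel gripper is mounted at the origin on the work surface. World frame = base frame: x ahead of the robot, y to its left, z up, the work surface at z = 0. Lengths are in mm, angles in rad, forces in N, time in s.
With the tool pointing down it reaches from about 350 to 925 mm from the base axis. Payload 6.4 kg.
Tool frame: the origin (TCP) lies on the mounting face of the last link; the fingertips stand 199 mm ahead of it and the grasp point (between the pads) lies 180 mm ahead of it; z points along the fingers, y is the line along which they close (so a half turn about z gives the same grasp; the last joint's range is limited). The gripper opens to 94 mm and grips with 3 to 60 N. Pads are 16 mm wide; open, the fingers measure 119 mm over their backs; the gripper's body (75 mm by 177 mm) begins 78 mm behind the grasp point.
Start: joints at [1.092, 0.245, 1.558, -0, 1.339, -0.174], TCP at [195.064, 620.053, 404.655] pointing down, gripper open.
Joint ranges: [-3.13, 3.13], [-1.02, 2.26], [0.13, 2.54], [-0.95, 4.09], [0.21, 2.88], [-2.74, 2.74]. Speed limits (rad/s): [2.57, 2.57, 3.14, 3.14, 3.14, 3.14].

## Interface

Orientations are given as a 3x3 rotation matrix whose columns are the frame's x, y, z axes.
In Python, from rig import bot, eyes, ticket gives the robot as it stands.
- The arm moves only by the tool step_arm, never from a script. Its arguments are lists of equal length, an entry for each row: "linear": the shift along the tool's x, y, z in mm, a list of three; "rotation": the turn, a rotation vector about the tool's x, y, z in rad, a list of three; "claw": the finger opening in mm, from 0 to 94. A call has 1 to 20 rows; each row shifts and turns the commanded pose from where the row before left it, along the tool's axes as they then stand; what a row does not reach is not made up. A row lasts 1/8 s, in which the tool goes at most 62.5 mm and 10.7 degrees, less where a joint would pass 70% of its speed; a pose out of reach is approached as far as the arm can. A call with a gripper value outside its range is refused whole. The fingers move at their own pace and stop on an object; "squeeze" is the grip in N (left out, the last holds). Time passes only in rows, so rows that do not move let the fingers close. It gives the time, the measured TCP pose, the force, the opening and the grip force at its end, in the units of the state.
- bot.get_state(): the state, without advancing time (a new reading comes with each control period).
- eyes.grab_frame(name): name is "scene" or "top"; returns (picture, depth): 480x640x3 uint8, red, green, blue; 480x640 float32, mm along the optical axis (not along the pixel's ray), 0 where there is no reading.
- eyes.camera_params(name): a dict with "intrinsics" (3x3 intrinsics, pixels), "rvec" (rotation vector, rad) and "tvec" (3), from world to camera coordinates, as OpenCV has them. Camera axes: x right, y down, z forward; pixel columns grow to the right and rows downward; lengths in mm; the calibration is good to about 2 mm. A picture is of the moment at which its call begins. camera_params takes no time and is no camera call.
- ticket.finish_job(): hands the job in; it is judged then, once.
The state is a dict: "t": time; "q": joint angles; "dq": joint speeds; "tau": joint torques, N m; "ee_pos": TCP position; "eef_rot": TCP orientation; "force": force on the tool from outside, world axes, zero at the start; "ft_torque": the same for the moment, N m; "width": finger opening in mm; "gripper_force": force on a finger pad.
Only numpy, scipy, OpenCV 4.12 (cv2) and the standard library are available. Lean on these libraries where they do the work, as an engineer would, in place of code of your own. Each camera call takes 0.05 s, during which the arm holds its last target. There are 200 camera calls.

## Working session

There is one attempt and no reset: what is moved stays moved. The work goes in short steps, Python scripts to look and compute and a tool call to move; the robot and the scene stay as the last step left them, time stands still between calls to the robot, and variables do not carry over. Pictures are saved under pics/ and viewed, at most 14 in all, crops included, and the job is handed in when it is done.

Besides the shell and the picture viewer there is one more tool, called after "Call:" in YAML: its name, and indented under it one key for each argument. step_arm: Moves the arm, as the interface text tells. Its arguments: {"type":"object","properties":{"linear":{"type":"array"},"rotation":{"type":"array"},"claw":{"type":"array"},"squeeze":{"type":"number"}},"required":["linear","rotation","claw"]}

```bash
mkdir -p pics; cat > h.py <<'E'
import numpy as np, cv2
from rig import bot, eyes, ticket
def grab(n,f=None):
    im,d=eyes.grab_frame(n)
    np.savez('/tmp/%s.npz'%n,im=im,d=d)
    if f: cv2.imwrite('pics/'+f,im[:,:,::-1])
    return im,d
def load(n):
    z=np.load('/tmp/%s.npz'%n); return z['im'],z['d']
def cloud(n,d):
    p=eyes.camera_params(n);K=np.array(p['intrinsics']);R=cv2.Rodrigues(np.array(p['rvec'],float))[0];t=np.array(p['tvec'],float).ravel()
    v,u=np.mgrid[0:480,0:640]
    c=np.stack([(u-K[0,2])/K[0,0]*d,(v-K[1,2])/K[1,1]*d,d],-1)
    return (c-t)@R   # world
E
python3 - <<'E'
from h import *
for n in('top','scene'):
    im,d=grab(n,n+'1.png'); P=cloud(n,d)
    p=eyes.camera_params(n);R=cv2.Rodrigues(np.array(p['rvec'],float))[0];print(n,-R.T@np.ravel(p['tvec']),R[2])
s=bot.get_state();print(s['t'],s['ee_pos'],np.round(s['eef_rot'],3).tolist())
E
```

```text
top [ 379.69610961  103.56544613 1221.76984594] [ 0.11552715 -0.01692259 -0.99316016]
scene [1601.25819245 -338.21676751  812.2026297 ] [-0.78398172  0.3089979  -0.53841708]
0.1 [194.96384278 619.86949731 403.69507608] [[-0.954, 0.3, -0.001], [0.3, 0.954, -0.001], [0.0, -0.002, -1.0]]
```

View pics/top1.png

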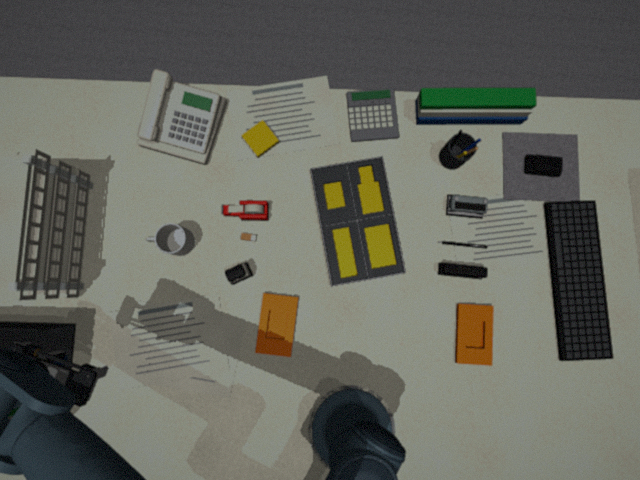

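View pics/scene1.png

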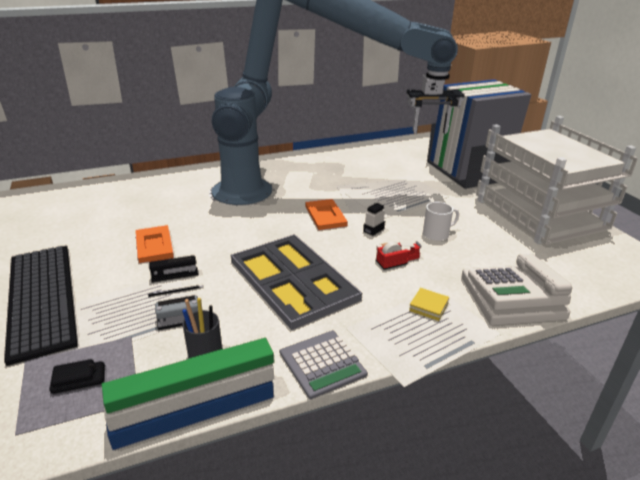

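The top view has image up = +x and left = +y. It shows the dispenser (247,210) with its nose to the left, the stamp (238,272), the stapler (463,270) and the punch (467,205). The tray is at (357,220), with recesses for the stamp (334,195), dispenser (370,190, nose up), stapler (344,252) and punch (381,245). The orange plates are decoys.

```bash
cat > m.py <<'E'
from h import *
im,d=load('top');P=cloud('top',d);hsv=cv2.cvtColor(im,cv2.COLOR_RGB2HSV)
def rect(m):
    q=P[m][:,:2].astype(np.float32);(c,s,a)=cv2.minAreaRect(q)
    b=cv2.boxPoints((c,s,a));e=[b[1]-b[0],b[2]-b[1]];e=max(e,key=np.linalg.norm)
    an=np.degrees(np.arctan2(e[1],e[0]))%180
    return np.round(c,1),np.round(sorted(s),1),round(float(an),1),len(q),np.round(P[m][:,2].mean(),1)
def box(u0,u1,v0,v1):
    m=np.zeros((480,640),bool);m[v0:v1,u0:u1]=True;return m&(d>0)
E
python3 - <<'E'
from m import *
yel=(hsv[...,0]>20)&(hsv[...,0]<35)&(hsv[...,1]>150)&(hsv[...,2]>90)
for n,b in dict(stamp=(318,348,178,212),disp=(352,390,160,220),stap=(326,362,220,285),pun=(360,402,218,275)).items(): print('rec',n,rect(box(*b)&yel))
print('tray',rect(box(300,415,145,295)&(P[...,2]>12)))
for n,b,z0,z1 in [('disp',(215,280,190,228),15,80),('disphi',(215,280,190,228),50,80),('stamp',(218,262,255,290),15,100),('stamphi',(218,262,255,290),70,100),('stap',(432,495,255,283),12,80),('staphi',(432,495,255,283),35,80),('punch',(438,495,188,222),4,80),('punchhi',(438,495,188,222),35,80),('mug',(140,205,212,262),70,110),('pen',(430,485,125,175),60,110)]:
    print(n,rect(box(*b)&(P[...,2]>z0)&(P[...,2]<z1)))
desk=box(280,310,170,280);print('desk z',np.median(P[desk][:,2]))
K=np.array(eyes.camera_params('top')['intrinsics']);print(K[0,0])
tiles=[cv2.resize(im[v:v+50,u:u+70],(400,286),interpolation=cv2.INTER_CUBIC) for u,v in((212,185),(205,245),(430,245),(432,180))]
cv2.imwrite('pics/c1.png',np.vstack([np.hstack(tiles[:2]),np.hstack(tiles[2:])])[:,:,::-1])
E
```

```text
rec stamp (array([633.3,  65.4]), array([51.9, 75.5]), 11.3, 449, np.float64(7.7))
rec disp (array([654.1, -32.3]), array([ 62.2, 138.1]), 11.8, 852, np.float64(7.9))
rec stap (array([474.2,  31.8]), array([ 48.1, 136.9]), 11.7, 818, np.float64(7.6))
rec pun (array([494.7, -66. ]), array([ 72.5, 115.8]), 11.9, 1030, np.float64(7.7))
tray (array([564.9,  -0.8]), array([208.8, 334.9]), 11.9, 5729, np.float64(21.6))
disp (array([580.1, 309.1]), array([ 49.9, 123.7]), 91.7, 757, np.float64(44.0))
disphi (array([581.2, 310.7]), array([ 44. , 114.5]), 86.7, 184, np.float64(58.7))
stamp (array([407.1, 316.9]), array([39.2, 62.3]), 116.4, 396, np.float64(70.8))
stamphi (array([407.2, 316.9]), array([34.6, 52.7]), 113.3, 263, np.float64(85.6))
stap (array([ 433.8, -292. ]), array([ 30.1, 120.3]), 85.7, 528, np.float64(48.8))
staphi (array([ 433.8, -292. ]), array([ 30.1, 120.3]), 85.7, 512, np.float64(49.8))
punch (array([ 621.2, -310.9]), array([ 95.3, 159.8]), 90.1, 891, np.float64(36.8))
punchhi (array([ 616.1, -305.2]), array([ 44.4, 101.2]), 86.0, 601, np.float64(49.0))
mug (array([495.3, 494.1]), array([78.9, 97.2]), 58.1, 323, np.float64(84.8))
pen (array([ 759.1, -269.3]), array([74.4, 75.3]), 105.5, 443, np.float64(85.0))
desk z -0.3236491031570018
438.20208429567896
```

View pics/c1.png

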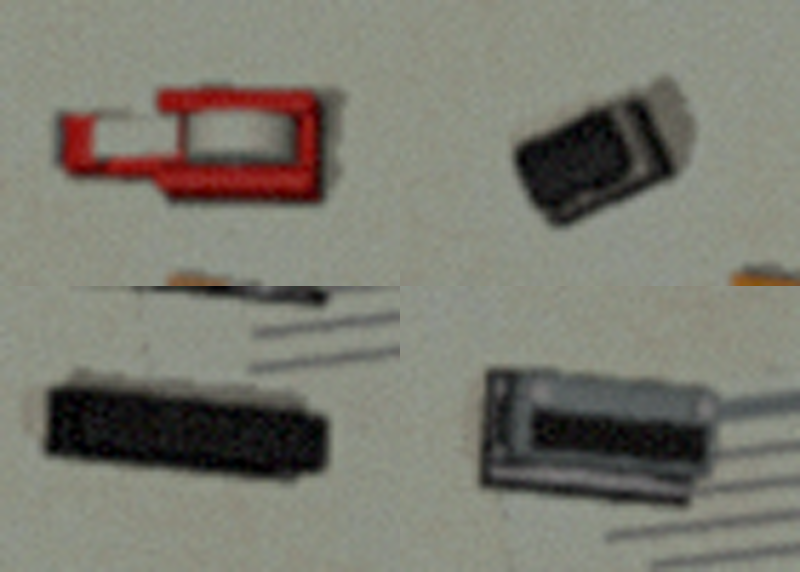

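```bash
cat > go.py <<'E'
# usage: go.py phi x y zgrasp [x y zgrasp ...] : turn about tool z, then the shifts in the turned tool frame
import sys
from rig import bot
import numpy as np
a=list(map(float,sys.argv[1:]));s=bot.get_state();R=np.array(s['eef_rot']);p=np.array(s['ee_pos'])
phi=np.degrees(np.arctan2(R[1,1],R[0,1]));turn=-np.radians((a[0]-phi+180)%360-180)
g=p+180*R[:,2];f=np.radians(a[0]);T=np.array([[-np.sin(f),np.cos(f),0],[np.cos(f),np.sin(f),0],[0,0,-1]])
T[:,0]=np.cross(T[:,1],T[:,2])
print('t',s['t'],'grasp',g.round(1),'phi',round(phi,1),'w',s['width'],'F',np.round(s['force'],1),'turn',round(turn,3))
for w in np.array(a[1:]).reshape(-1,3): print(w,'shift',(T.T@(w-g)).round(1)); g=w
E
python3 go.py -4.3 500 250 150 600 0 150 433.8 -292 150 433.8 -292 44
python3 - <<'E'
from m import *
m=box(430,500,120,175)&(P[...,2]>105);q=P[m];print(q.min(0),q.max(0))
E
```

```text
t 0.1 grasp [194.8 619.6 223.7] phi 72.5 w 93.7743888653313 F [-0.5  0.3  0.3] turn 1.341
[500. 250. 150.] shift [-345.7  332.    73.7]
[600.   0. 150.] shift [-241.8  118.5    0. ]
[ 433.8 -292.   150. ] shift [-303.6 -143.8    0. ]
[ 433.8 -292.    44. ] shift [  0.   0. 106.]
[ 727.86313431 -301.60040038  105.54754703] [ 783.55008    -243.52050048  155.77665301]
```

Call:
step_arm:
  linear:
    - [0, 0, 0]
    - [0, 0, 0]
    - [0, 0, 0]
    - [0, 0, 0]
    - [0, 0, 0]
    - [0, 0, 0]
    - [0, 0, 0]
    - [0, 0, 0]
    - [-34.6, 33.2, 0]
    - [-34.6, 33.2, 0]
    - [-34.6, 33.2, 0]
    - [-34.6, 33.2, 0]
    - [-34.6, 33.2, 0]
    - [-34.6, 33.2, 0]
    - [-34.6, 33.2, 0]
    - [-34.6, 33.2, 0]
    - [-34.6, 33.2, 0]
    - [-34.6, 33.2, 0]
  rotation:
    - [0, 0, 0.1676]
    - [0, 0, 0.1676]
    - [0, 0, 0.1676]
    - [0, 0, 0.1676]
    - [0, 0, 0.1676]
    - [0, 0, 0.1676]
    - [0, 0, 0.1676]
    - [0, 0, 0.1676]
    - [0, 0, 0]
    - [0, 0, 0]
    - [0, 0, 0]
    - [0, 0, 0]
    - [0, 0, 0]
    - [0, 0, 0]
    - [0, 0, 0]
    - [0, 0, 0]
    - [0, 0, 0]
    - [0, 0, 0]
  claw: [94, 94, 94, 94, 94, 94, 94, 94, 94, 94, 94, 94, 94, 94, 94, 94, 94, 94]

```text
t: 2.35
ee_pos: [500.9, 248.8, 404.3]
eef_rot: [[0.075, 0.997, -0.001], [0.997, -0.075, -0.0], [-0.0, -0.001, -1.0]]
force: [0.4, 0.0, -0.3]
width: 93.8
gripper_force: 0.0
```

Call:
step_arm:
  linear:
    - [-48.4, 23.7, 0]
    - [-48.4, 23.7, 0]
    - [-48.4, 23.7, 0]
    - [-48.4, 23.7, 0]
    - [-48.4, 23.7, 0]
    - [-43.4, -20.5, 10]
    - [-43.4, -20.5, 10]
    - [-43.4, -20.5, 10]
    - [-43.4, -20.5, 10]
    - [-43.4, -20.5, 10]
    - [-43.4, -20.5, 10]
    - [-43.4, -20.5, 10]
    - [0, 0, 0]
    - [0, 0, 0]
  rotation:
    - [0, 0, 0]
    - [0, 0, 0]
    - [0, 0, 0]
    - [0, 0, 0]
    - [0, 0, 0]
    - [0, 0, 0]
    - [0, 0, 0]
    - [0, 0, 0]
    - [0, 0, 0]
    - [0, 0, 0]
    - [0, 0, 0]
    - [0, 0, 0]
    - [0, 0, 0]
    - [0, 0, 0]
  claw: [94, 94, 94, 94, 94, 94, 94, 94, 94, 94, 94, 94, 94, 94]

```text
t: 4.1
ee_pos: [434.7, -291.8, 334.5]
eef_rot: [[0.075, 0.997, -0.0], [0.997, -0.075, 0.001], [0.001, -0.0, -1.0]]
force: [-0.5, 0.1, -0.1]
width: 94.2
gripper_force: 0.0
```

```bash
python3 go.py -4.3 433.8 -292 44
```

```text
t 4.1 grasp [ 434.6 -291.7  154.5] phi -4.3 w 94.16515576010015 F [-0.5  0.1 -0.1] turn 0.0
[ 433.8 -292.    44. ] shift [ -0.4  -0.8 110.5]
```

Call:
step_arm:
  linear:
    - [-0.4, -0.8, 40]
    - [0, 0, 40]
    - [0, 0, 20]
    - [0, 0, 10.5]
    - [0, 0, 0]
    - [0, 0, 0]
    - [0, 0, 0]
    - [0, 0, 0]
    - [0, 0, 0]
    - [0, 0, 0]
    - [0, 0, 0]
    - [0, 0, 0]
    - [0, 0, 0]
  rotation:
    - [0, 0, 0]
    - [0, 0, 0]
    - [0, 0, 0]
    - [0, 0, 0]
    - [0, 0, 0]
    - [0, 0, 0]
    - [0, 0, 0]
    - [0, 0, 0]
    - [0, 0, 0]
    - [0, 0, 0]
    - [0, 0, 0]
    - [0, 0, 0]
    - [0, 0, 0]
  claw: [94, 94, 94, 94, 94, 28, 28, 28, 28, 28, 28, 28, 28]
  squeeze: 30

```text
t: 5.72
ee_pos: [433.7, -292.5, 224.1]
eef_rot: [[0.075, 0.997, -0.0], [0.997, -0.075, 0.0], [0.0, -0.0, -1.0]]
force: [-0.5, 0.4, -0.3]
width: 29.6
gripper_force: 30.0
```

```bash
python3 go.py -78.2 434 -292 134 474.2 31.8 134 474.2 31.8 53
```

```text
t 5.725 grasp [ 433.6 -292.5   44.1] phi -4.3 w 29.61287296418621 F [-0.5  0.4 -0.3] turn 1.29
[ 434. -292.  134.] shift [  0.4  -0.4 -89.9]
[474.2  31.8 134. ] shift [ 105.6 -308.7    0. ]
[474.2  31.8  53. ] shift [ 0.  0. 81.]
```

Call:
step_arm:
  linear:
    - [0, 0, -30]
    - [0, 0, -30]
    - [0, 0, -30]
    - [0, 0, 0]
    - [0, 0, 0]
    - [0, 0, 0]
    - [0, 0, 0]
    - [0, 0, 0]
    - [0, 0, 0]
    - [0, 0, 0]
    - [13.2, -38.6, 0]
    - [13.2, -38.6, 0]
    - [13.2, -38.6, 0]
    - [13.2, -38.6, 0]
    - [13.2, -38.6, 0]
    - [13.2, -38.6, 0]
    - [13.2, -38.6, 0]
    - [13.2, -38.6, 0]
    - [0, 0, 0]
    - [0, 0, 0]
  rotation:
    - [0, 0, 0]
    - [0, 0, 0.1613]
    - [0, 0, 0.1613]
    - [0, 0, 0.1613]
    - [0, 0, 0.1613]
    - [0, 0, 0.1613]
    - [0, 0, 0.1613]
    - [0, 0, 0.1613]
    - [0, 0, 0.1613]
    - [0, 0, 0]
    - [0, 0, 0]
    - [0, 0, 0]
    - [0, 0, 0]
    - [0, 0, 0]
    - [0, 0, 0]
    - [0, 0, 0]
    - [0, 0, 0]
    - [0, 0, 0]
    - [0, 0, 0]
    - [0, 0, 0]
  claw: [28, 28, 28, 28, 28, 28, 28, 28, 28, 28, 28, 28, 28, 28, 28, 28, 28, 28, 28, 28]

```text
t: 8.22
ee_pos: [474.0, 31.1, 314.0]
eef_rot: [[0.979, 0.206, -0.0], [0.206, -0.979, -0.0], [-0.0, 0.0, -1.0]]
force: [0.8, 0.2, -1.0]
width: 29.7
gripper_force: 30.0
```

```bash
python3 go.py -78.2 474.2 31.8 53; python3 -c "
from h import *
im,d=grab('scene');cv2.imwrite('pics/s2.png',cv2.resize(im[180:340,140:400],None,fx=2.5,fy=2.5)[:,:,::-1])"
```

```text
t 8.225 grasp [473.9  31.  134. ] phi -78.1 w 29.74021448248088 F [ 0.8  0.2 -1. ] turn 0.001
[474.2  31.8  53. ] shift [ 0.5 -0.7 81. ]
```

View pics/s2.png

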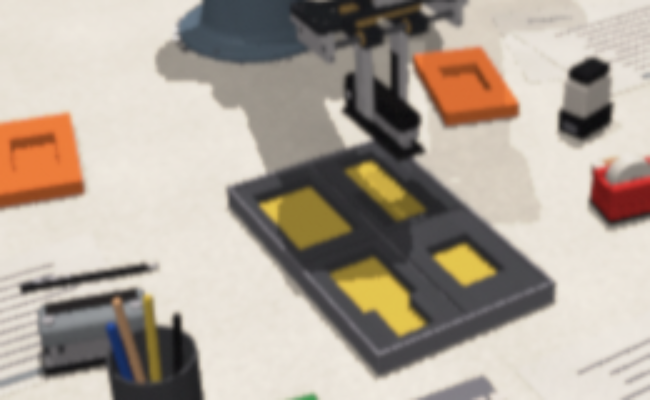

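The crop shows the stapler held level and in line, above its recess at (385,190). Now lowering it.

Call:
step_arm:
  linear:
    - [0.5, -0.7, 30]
    - [0, 0, 25]
    - [0, 0, 15]
    - [0, 0, 8]
    - [0, 0, 3.5]
    - [0, 0, 0]
    - [0, 0, 0]
  rotation:
    - [0, 0, 0]
    - [0, 0, 0]
    - [0, 0, 0]
    - [0, 0, 0]
    - [0, 0, 0]
    - [0, 0, 0]
    - [0, 0, 0]
  claw: [28, 28, 28, 28, 28, 28, 28]

```text
t: 9.15
ee_pos: [474.7, 32.1, 233.3]
eef_rot: [[0.979, 0.204, 0.001], [0.204, -0.979, -0.0], [0.001, 0.001, -1.0]]
force: [-0.3, 1.0, -2.8]
width: 30.0
gripper_force: 30.0
```

Call:
step_arm:
  linear:
    - [0, 0, 0]
    - [0, 0, 0]
    - [0, 0, 0]
    - [0, 0, -20]
    - [0, 0, -40]
    - [0, 0, -40]
    - [0, 0, 0]
  rotation:
    - [0, 0, 0]
    - [0, 0, 0]
    - [0, 0, 0]
    - [0, 0, 0]
    - [0, 0, 0]
    - [0, 0, 0]
    - [0, 0, 0]
  claw: [55, 55, 55, 55, 55, 55, 55]

```text
t: 10.02
ee_pos: [475.5, 32.0, 336.2]
eef_rot: [[0.979, 0.204, 0.008], [0.204, -0.979, -0.001], [0.007, 0.003, -1.0]]
force: [0.4, -0.0, -0.9]
width: 54.8
gripper_force: 0.0
```

```bash
python3 go.py -4.0 616.1 -305.2 152 616.1 -305.2 42; python3 go.py -78.2 616.1 -305.2 152
```

```text
t 10.025 grasp [476.9  31.7 156.2] phi -78.2 w 54.78488312808946 F [ 0.4 -0.  -0.9] turn -1.295
[ 616.1 -305.2  152. ] shift [-326.4  162.4    4.2]
[ 616.1 -305.2   42. ] shift [  0.   0. 110.]
t 10.025 grasp [476.9  31.7 156.2] phi -78.2 w 54.78488312808946 F [ 0.4 -0.  -0.9] turn -0.0
[ 616.1 -305.2  152. ] shift [ 67.4 358.3   4.2]
```

Call:
step_arm:
  linear:
    - [0, 0, 0]
    - [0, 0, 0]
    - [0, 0, 0]
    - [0, 0, 0]
    - [0, 0, 0]
    - [0, 0, 0]
    - [0, 0, 0]
    - [0, 0, 0]
    - [-40.8, 20.3, 0.5]
    - [-40.8, 20.3, 0.5]
    - [-40.8, 20.3, 0.5]
    - [-40.8, 20.3, 0.5]
    - [-40.8, 20.3, 0.5]
    - [-40.8, 20.3, 0.5]
    - [-40.8, 20.3, 0.5]
    - [-40.8, 20.3, 0.5]
    - [0, 0, 0]
    - [0, 0, 0]
  rotation:
    - [0, 0, -0.1619]
    - [0, 0, -0.1619]
    - [0, 0, -0.1619]
    - [0, 0, -0.1619]
    - [0, 0, -0.1619]
    - [0, 0, -0.1619]
    - [0, 0, -0.1619]
    - [0, 0, -0.1619]
    - [0, 0, 0]
    - [0, 0, 0]
    - [0, 0, 0]
    - [0, 0, 0]
    - [0, 0, 0]
    - [0, 0, 0]
    - [0, 0, 0]
    - [0, 0, 0]
    - [0, 0, 0]
    - [0, 0, 0]
  claw: [55, 55, 55, 55, 55, 55, 94, 94, 94, 94, 94, 94, 94, 94, 94, 94, 94, 94]

```text
t: 12.28
ee_pos: [613.2, -304.2, 327.0]
eef_rot: [[0.07, 0.998, -0.002], [0.998, -0.07, 0.002], [0.002, -0.002, -1.0]]
force: [-1.2, 0.2, -1.0]
width: 93.9
gripper_force: 0.0
```

```bash
python3 go.py -4.0 616.1 -305.2 42; python3 - <<'E'
from h import *
grab('top')
from m import *
z=P[...,2];print('stapler seated',rect(box(320,368,215,290)&(z>35)),z[box(320,368,215,290)].max())
E
```

```text
t 12.275 grasp [ 612.8 -303.9  147. ] phi -4.0 w 93.9245205999256 F [-1.2  0.2 -1. ] turn -0.0
[ 616.1 -305.2   42. ] shift [ -1.1   3.4 105. ]
stapler seated (array([474.8,  31.1]), array([ 33.7, 121.1]), 10.8, 515, np.float64(57.6)) 65.44719271352686
```

Call:
step_arm:
  linear:
    - [-1.1, 3.4, 40]
    - [0, 0, 35]
    - [0, 0, 20]
    - [0, 0, 10]
    - [0, 0, 0]
    - [0, 0, 0]
    - [0, 0, 0]
    - [0, 0, 0]
    - [0, 0, 0]
    - [0, 0, 0]
    - [0, 0, 0]
  rotation:
    - [0, 0, 0]
    - [0, 0, 0]
    - [0, 0, 0]
    - [0, 0, 0]
    - [0, 0, 0]
    - [0, 0, 0]
    - [0, 0, 0]
    - [0, 0, 0]
    - [0, 0, 0]
    - [0, 0, 0]
    - [0, 0, 0]
  claw: [94, 94, 94, 94, 94, 42, 42, 42, 42, 42, 42]
  squeeze: 30

```text
t: 13.7
ee_pos: [616.7, -306.2, 223.6]
eef_rot: [[0.07, 0.998, -0.001], [0.998, -0.07, 0.0], [0.0, -0.001, -1.0]]
force: [-1.7, 0.2, 0.5]
width: 44.1
gripper_force: 30.0
```

```bash
python3 go.py -78.2 616 -305 132 494.7 -66 132 494.7 -66 50
```

```text
t 13.7 grasp [ 616.6 -306.1   43.6] phi -4.0 w 44.101415678827244 F [-1.7  0.2  0.5] turn 1.295
[ 616. -305.  132.] shift [ -0.3  -1.2 -88.4]
[494.7 -66.  132. ] shift [ -69.9 -258.8    0. ]
[494.7 -66.   50. ] shift [ 0.  0. 82.]
```

Call:
step_arm:
  linear:
    - [0, 0, -30]
    - [0, 0, -30]
    - [0, 0, -30]
    - [0, 0, 0]
    - [0, 0, 0]
    - [0, 0, 0]
    - [0, 0, 0]
    - [0, 0, 0]
    - [0, 0, 0]
    - [0, 0, 0]
    - [-11.6, -43.1, 0]
    - [-11.6, -43.1, 0]
    - [-11.6, -43.1, 0]
    - [-11.6, -43.1, 0]
    - [-11.6, -43.1, 0]
    - [-11.6, -43.1, 0]
    - [0, 0, 0]
    - [0, 0, 0]
  rotation:
    - [0, 0, 0]
    - [0, 0, 0.1619]
    - [0, 0, 0.1619]
    - [0, 0, 0.1619]
    - [0, 0, 0.1619]
    - [0, 0, 0.1619]
    - [0, 0, 0.1619]
    - [0, 0, 0.1619]
    - [0, 0, 0.1619]
    - [0, 0, 0]
    - [0, 0, 0]
    - [0, 0, 0]
    - [0, 0, 0]
    - [0, 0, 0]
    - [0, 0, 0]
    - [0, 0, 0]
    - [0, 0, 0]
    - [0, 0, 0]
  claw: [42, 42, 42, 42, 42, 42, 42, 42, 42, 42, 42, 42, 42, 42, 42, 42, 42, 42]

```text
t: 15.95
ee_pos: [496.2, -67.5, 313.8]
eef_rot: [[0.979, 0.206, 0.001], [0.206, -0.979, -0.001], [0.001, 0.001, -1.0]]
force: [0.6, 0.2, -3.4]
width: 44.0
gripper_force: 30.0
```

```bash
python3 go.py -78.2 494.7 -66 51; python3 -c "
from h import *
im,d=grab('scene');cv2.imwrite('pics/s3.png',cv2.resize(im[180:340,140:400],None,fx=2.5,fy=2.5)[:,:,::-1])"
```

```text
t 15.95 grasp [496.3 -67.6 133.8] phi -78.1 w 43.974369960972666 F [ 0.6  0.2 -3.4] turn 0.001
[494.7 -66.   51. ] shift [-1.3 -1.9 82.8]
```

View pics/s3.png

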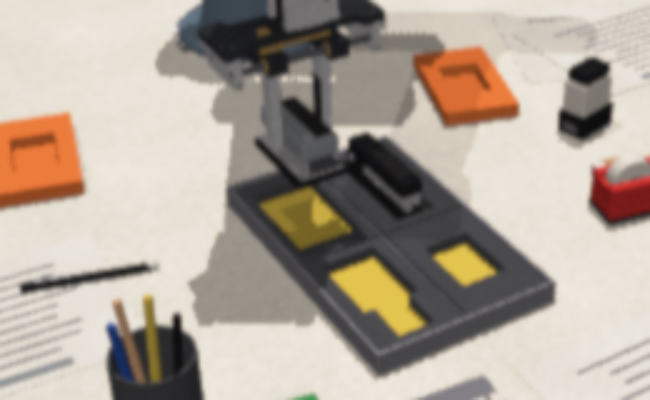

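The stapler sits in its recess (385,180). The punch hangs level over its own recess (305,220).

Call:
step_arm:
  linear:
    - [-1.3, -1.9, 30]
    - [0, 0, 25]
    - [0, 0, 15]
    - [0, 0, 8]
    - [0, 0, 4.5]
    - [0, 0, 0]
    - [0, 0, 0]
  rotation:
    - [0, 0, 0]
    - [0, 0, 0]
    - [0, 0, 0]
    - [0, 0, 0]
    - [0, 0, 0]
    - [0, 0, 0]
    - [0, 0, 0]
  claw: [42, 42, 42, 42, 42, 42, 42]

```text
t: 16.88
ee_pos: [494.6, -65.8, 231.7]
eef_rot: [[0.979, 0.204, 0.001], [0.204, -0.979, -0.0], [0.001, 0.001, -1.0]]
force: [-0.5, -0.8, -3.9]
width: 43.9
gripper_force: 30.0
```

Call:
step_arm:
  linear:
    - [0, 0, 0]
    - [0, 0, 0]
    - [0, 0, 0]
    - [0, 0, -20]
    - [0, 0, -40]
    - [0, 0, -40]
    - [0, 0, 0]
  rotation:
    - [0, 0, 0]
    - [0, 0, 0]
    - [0, 0, 0]
    - [0, 0, 0]
    - [0, 0, 0]
    - [0, 0, 0]
    - [0, 0, 0]
  claw: [65, 65, 65, 65, 65, 65, 65]

```text
t: 17.75
ee_pos: [495.4, -66.0, 334.9]
eef_rot: [[0.979, 0.204, 0.007], [0.204, -0.979, -0.003], [0.007, 0.004, -1.0]]
force: [0.0, 0.9, -0.9]
width: 65.2
gripper_force: 0.0
```

```bash
python3 go.py 1.7 580.8 287.1 150 580.8 287.1 38
```

```text
t 17.75 grasp [496.7 -66.5 154.9] phi -78.2 w 65.23101637866068 F [ 0.   0.9 -0.9] turn -1.395
[580.8 287.1 150. ] shift [351.   94.5   4.9]
[580.8 287.1  38. ] shift [  0.   0. 112.]
```

Call:
step_arm:
  linear:
    - [0, 0, 0]
    - [0, 0, 0]
    - [0, 0, 0]
    - [0, 0, 0]
    - [0, 0, 0]
    - [0, 0, 0]
    - [0, 0, 0]
    - [0, 0, 0]
    - [43.9, 11.8, 0.5]
    - [43.9, 11.8, 0.5]
    - [43.9, 11.8, 0.5]
    - [43.9, 11.8, 0.5]
    - [43.9, 11.8, 0.5]
    - [43.9, 11.8, 0.5]
    - [43.9, 11.8, 0.5]
    - [43.9, 11.8, 0.5]
    - [0, 0, 0]
    - [0, 0, 0]
    - [0, 0, 0]
  rotation:
    - [0, 0, -0.1744]
    - [0, 0, -0.1744]
    - [0, 0, -0.1744]
    - [0, 0, -0.1744]
    - [0, 0, -0.1744]
    - [0, 0, -0.1744]
    - [0, 0, -0.1744]
    - [0, 0, -0.1744]
    - [0, 0, 0]
    - [0, 0, 0]
    - [0, 0, 0]
    - [0, 0, 0]
    - [0, 0, 0]
    - [0, 0, 0]
    - [0, 0, 0]
    - [0, 0, 0]
    - [0, 0, 0]
    - [0, 0, 0]
    - [0, 0, 0]
  claw: [65, 65, 65, 65, 65, 65, 94, 94, 94, 94, 94, 94, 94, 94, 94, 94, 94, 94, 94]

```text
t: 20.12
ee_pos: [578.0, 287.2, 326.5]
eef_rot: [[-0.029, 1.0, -0.001], [1.0, 0.029, -0.0], [-0.0, -0.001, -1.0]]
force: [0.7, -1.1, -0.2]
width: 94.1
gripper_force: 0.0
```

```bash
python3 go.py 1.7 580.8 287.1 38; python3 - <<'E'
from h import *
grab('top')
from m import *
z=P[...,2];print('punch seated',rect(box(355,404,205,280)&(z>44)));print('stapler',rect(box(320,368,215,290)&(z>35)))
E
```

```text
t 20.125 grasp [577.8 287.1 146.5] phi 1.6 w 94.07140081196891 F [ 0.7 -1.1 -0.2] turn -0.001
[580.8 287.1  38. ] shift [-1.000e-01  3.000e+00  1.085e+02]
punch seated (array([494.3, -65.4]), array([44.3, 99.4]), 11.5, 608, np.float64(57.2))
stapler (array([475.2,  31.4]), array([ 33.4, 122.2]), 10.8, 520, np.float64(57.5))
```

Call:
step_arm:
  linear:
    - [0, 3, 40]
    - [0, 0, 35]
    - [0, 0, 20]
    - [0, 0, 13]
    - [0, 0, 0]
    - [0, 0, 0]
    - [0, 0, 0]
    - [0, 0, 0]
    - [0, 0, 0]
    - [0, 0, 0]
    - [0, 0, 0]
  rotation:
    - [0, 0, 0]
    - [0, 0, 0]
    - [0, 0, 0]
    - [0, 0, 0]
    - [0, 0, 0]
    - [0, 0, 0]
    - [0, 0, 0]
    - [0, 0, 0]
    - [0, 0, 0]
    - [0, 0, 0]
    - [0, 0, 0]
  claw: [94, 94, 94, 94, 94, 48, 48, 48, 48, 48, 48]
  squeeze: 40

```text
t: 21.55
ee_pos: [581.2, 288.3, 219.3]
eef_rot: [[-0.03, 1.0, 0.0], [1.0, 0.03, 0.0], [0.0, 0.0, -1.0]]
force: [1.3, -0.4, 1.3]
width: 49.9
gripper_force: 40.0
```

```bash
python3 go.py -78.2 581 287 128 632.6 -36.8 128 632.6 -36.8 46
```

```text
t 21.55 grasp [581.3 288.4  39.3] phi 1.7 w 49.88980184648164 F [ 1.3 -0.4  1.3] turn 1.395
[581. 287. 128.] shift [ -0.5   1.3 -88.7]
[632.6 -36.8 128. ] shift [-15.7 327.5   0. ]
[632.6 -36.8  46. ] shift [ 0.  0. 82.]
```

Call:
step_arm:
  linear:
    - [0, 0, -30]
    - [0, 0, -30]
    - [0, 0, -30]
    - [0, 0, 0]
    - [0, 0, 0]
    - [0, 0, 0]
    - [0, 0, 0]
    - [0, 0, 0]
    - [0, 0, 0]
    - [0, 0, 0]
    - [-2, 41, 0]
    - [-2, 41, 0]
    - [-2, 41, 0]
    - [-2, 41, 0]
    - [-2, 41, 0]
    - [-2, 41, 0]
    - [-2, 41, 0]
    - [-2, 41, 0]
    - [0, 0, 0]
    - [0, 0, 0]
  rotation:
    - [0, 0, 0]
    - [0, 0, 0.1744]
    - [0, 0, 0.1744]
    - [0, 0, 0.1744]
    - [0, 0, 0.1744]
    - [0, 0, 0.1744]
    - [0, 0, 0.1744]
    - [0, 0, 0.1744]
    - [0, 0, 0.1744]
    - [0, 0, 0]
    - [0, 0, 0]
    - [0, 0, 0]
    - [0, 0, 0]
    - [0, 0, 0]
    - [0, 0, 0]
    - [0, 0, 0]
    - [0, 0, 0]
    - [0, 0, 0]
    - [0, 0, 0]
    - [0, 0, 0]
  claw: [48, 48, 48, 48, 48, 48, 48, 48, 48, 48, 48, 48, 48, 48, 48, 48, 48, 48, 48, 48]

```text
t: 24.05
ee_pos: [632.1, -35.7, 308.6]
eef_rot: [[0.979, 0.206, -0.001], [0.206, -0.979, 0.001], [-0.001, -0.001, -1.0]]
force: [0.0, 1.2, -3.5]
width: 49.9
gripper_force: 40.0
```

```bash
python3 go.py -78.2 632.6 -36.8 47; python3 -c "
from h import *
im,d=grab('scene');cv2.imwrite('pics/s4.png',cv2.resize(im[180:340,140:400],None,fx=2.5,fy=2.5)[:,:,::-1])"
```

```text
t 24.05 grasp [631.9 -35.6 128.6] phi -78.1 w 49.86776254687482 F [ 0.   1.2 -3.5] turn 0.001
[632.6 -36.8  47. ] shift [ 0.4  1.3 81.6]
```

View pics/s4.png

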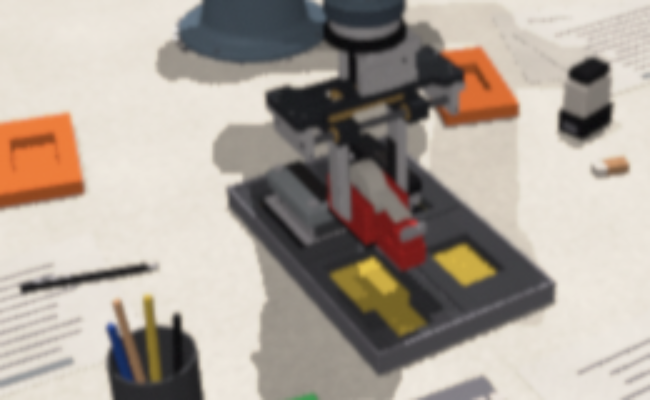

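The dispenser is held level with its nose at (410,250), pointing the way the keyhole's does.

Call:
step_arm:
  linear:
    - [0.4, 1.3, 30]
    - [0, 0, 25]
    - [0, 0, 15]
    - [0, 0, 8]
    - [0, 0, 3.5]
    - [0, 0, 0]
    - [0, 0, 0]
  rotation:
    - [0, 0, 0]
    - [0, 0, 0]
    - [0, 0, 0]
    - [0, 0, 0]
    - [0, 0, 0]
    - [0, 0, 0]
    - [0, 0, 0]
  claw: [48, 48, 48, 48, 48, 48, 48]

```text
t: 24.98
ee_pos: [633.4, -37.3, 228.5]
eef_rot: [[0.979, 0.204, 0.001], [0.204, -0.979, -0.0], [0.001, 0.001, -1.0]]
force: [0.1, -0.8, -4.0]
width: 49.8
gripper_force: 40.0
```

Call:
step_arm:
  linear:
    - [0, 0, 0]
    - [0, 0, 0]
    - [0, 0, 0]
    - [0, 0, -20]
    - [0, 0, -50]
    - [0, 0, -50]
    - [0, 0, 0]
  rotation:
    - [0, 0, 0]
    - [0, 0, 0]
    - [0, 0, 0]
    - [0, 0, 0]
    - [0, 0, 0]
    - [0, 0, 0]
    - [0, 0, 0]
  claw: [66, 66, 66, 66, 66, 66, 66]

```text
t: 25.85
ee_pos: [634.5, -37.5, 355.1]
eef_rot: [[0.979, 0.204, 0.012], [0.204, -0.979, -0.003], [0.011, 0.005, -1.0]]
force: [0.4, 0.5, -0.7]
width: 66.0
gripper_force: 0.0
```

```bash
python3 go.py 25.5 407.1 316.9 165 407.1 316.9 55; python3 - <<'E'
from h import *
grab('top')
from m import *
z=P[...,2]
print('stamp tops',rect(box(218,262,255,290)&(z>15)),rect(box(218,262,255,290)&(z>75)))
E
```

```text
t 25.85 grasp [636.7 -38.  175.1] phi -78.2 w 66.02690364024348 F [ 0.4  0.5 -0.7] turn -1.81
[407.1 316.9 165. ] shift [419.2 -54.4  10.1]
[407.1 316.9  55. ] shift [  0.   0. 110.]
stamp tops (array([406.9, 316.8]), array([39.6, 62.1]), 117.3, 396, np.float64(70.8)) (array([407.6, 317.3]), array([34.2, 50.2]), 117.3, 252, np.float64(86.1))
```

Call:
step_arm:
  linear:
    - [0, 0, 0]
    - [0, 0, 0]
    - [0, 0, 0]
    - [0, 0, 0]
    - [0, 0, 0]
    - [0, 0, 0]
    - [0, 0, 0]
    - [0, 0, 0]
    - [0, 0, 0]
    - [0, 0, 0]
    - [47, -5.2, 1]
    - [47, -5.2, 1]
    - [47, -5.2, 1]
    - [47, -5.2, 1]
    - [47, -5.2, 1]
    - [47, -5.2, 1]
    - [47, -5.2, 1]
    - [47, -5.2, 1]
    - [44, -5.2, 1]
    - [0, 0, 0]
  rotation:
    - [0, 0, -0.1828]
    - [0, 0, -0.1828]
    - [0, 0, -0.1828]
    - [0, 0, -0.1828]
    - [0, 0, -0.1828]
    - [0, 0, -0.1828]
    - [0, 0, -0.1828]
    - [0, 0, -0.1828]
    - [0, 0, -0.1828]
    - [0, 0, -0.1828]
    - [0, 0, 0]
    - [0, 0, 0]
    - [0, 0, 0]
    - [0, 0, 0]
    - [0, 0, 0]
    - [0, 0, 0]
    - [0, 0, 0]
    - [0, 0, 0]
    - [0, 0, 0]
    - [0, 0, 0]
  claw: [66, 66, 66, 66, 66, 66, 66, 66, 66, 66, 66, 66, 66, 66, 66, 66, 66, 66, 66, 66]

```text
t: 28.4
ee_pos: [401.7, 319.1, 337.3]
eef_rot: [[-0.45, 0.893, -0.003], [0.893, 0.45, -0.001], [0.0, -0.003, -1.0]]
force: [0.4, 0.0, -0.1]
width: 66.0
gripper_force: 0.0
```

Call:
step_arm:
  linear:
    - [0, 0, 0]
    - [0, 0, 0]
  rotation:
    - [0, 0, 0]
    - [0, 0, 0]
  claw: [80, 80]

```text
t: 28.65
ee_pos: [404.3, 316.8, 338.4]
eef_rot: [[-0.445, 0.896, -0.001], [0.896, 0.445, -0.0], [-0.0, -0.001, -1.0]]
force: [0.3, -0.5, 0.0]
width: 79.4
gripper_force: 0.0
```

```bash
python3 go.py 26.5 407.2 317 55; python3 - <<'E'
from h import *
grab('top')
from m import *
z=P[...,2];b=box(345,400,150,222)
print('disp seated',rect(b&(z>40)),rect(b&(z>62)))
E
```

```text
t 28.65 grasp [404.2 316.8 158.4] phi 26.4 w 79.4215119271514 F [ 0.3 -0.5  0. ] turn -0.001
[407.2 317.   55. ] shift [ -1.1   2.8 103.4]
disp seated (array([654., -33.]), array([ 50.8, 124.1]), 11.6, 626, np.float64(56.3)) (array([638.8, -36. ]), array([19.8, 67.6]), 13.0, 128, np.float64(69.5))
```

Call:
step_arm:
  linear:
    - [-1, 2.8, 40]
    - [0, 0, 35]
    - [0, 0, 20]
    - [0, 0, 8.5]
    - [0, 0, 0]
    - [0, 0, 0]
    - [0, 0, 0]
    - [0, 0, 0]
    - [0, 0, 0]
    - [0, 0, 0]
    - [0, 0, 0]
  rotation:
    - [0, 0, 0]
    - [0, 0, 0]
    - [0, 0, 0]
    - [0, 0, 0]
    - [0, 0, 0]
    - [0, 0, 0]
    - [0, 0, 0]
    - [0, 0, 0]
    - [0, 0, 0]
    - [0, 0, 0]
    - [0, 0, 0]
  claw: [80, 80, 80, 80, 80, 32, 32, 32, 32, 32, 32]
  squeeze: 25

```text
t: 30.08
ee_pos: [406.7, 318.1, 235.2]
eef_rot: [[-0.446, 0.895, 0.0], [0.895, 0.446, 0.0], [0.0, 0.0, -1.0]]
force: [-0.6, 0.9, -0.3]
width: 34.3
gripper_force: 25.0
```

```bash
python3 go.py 101.8 407.1 317 145 633.3 65.4 145 633.3 65.4 63
```

```text
t 30.075 grasp [406.7 318.1  55.2] phi 26.5 w 34.288867008685386 F [-0.6  0.9 -0.3] turn -1.314
[407.1 317.  145. ] shift [ -0.2  -1.2 -89.8]
[633.3  65.4 145. ] shift [-170.  -292.5    0. ]
[633.3  65.4  63. ] shift [ 0.  0. 82.]
```

Call:
step_arm:
  linear:
    - [0, 0, -30]
    - [0, 0, -30]
    - [0, 0, -30]
    - [0, 0, 0]
    - [0, 0, 0]
    - [0, 0, 0]
    - [0, 0, 0]
    - [0, 0, 0]
    - [0, 0, 0]
    - [0, 0, 0]
    - [-21.3, -36.7, 0]
    - [-21.3, -36.7, 0]
    - [-21.3, -36.7, 0]
    - [-21.3, -36.7, 0]
    - [-21.3, -36.7, 0]
    - [-21.3, -36.7, 0]
    - [-21.3, -36.7, 0]
    - [-21.3, -36.7, 0]
    - [0, 0, 0]
    - [0, 0, 0]
  rotation:
    - [0, 0, 0]
    - [0, 0, -0.1643]
    - [0, 0, -0.1643]
    - [0, 0, -0.1643]
    - [0, 0, -0.1643]
    - [0, 0, -0.1643]
    - [0, 0, -0.1643]
    - [0, 0, -0.1643]
    - [0, 0, -0.1643]
    - [0, 0, 0]
    - [0, 0, 0]
    - [0, 0, 0]
    - [0, 0, 0]
    - [0, 0, 0]
    - [0, 0, 0]
    - [0, 0, 0]
    - [0, 0, 0]
    - [0, 0, 0]
    - [0, 0, 0]
    - [0, 0, 0]
  claw: [32, 32, 32, 32, 32, 32, 32, 32, 32, 32, 32, 32, 32, 32, 32, 32, 32, 32, 32, 32]

```text
t: 32.58
ee_pos: [633.2, 65.9, 324.6]
eef_rot: [[-0.979, -0.203, -0.001], [-0.203, 0.979, 0.0], [0.001, 0.001, -1.0]]
force: [-0.3, 0.8, -1.3]
width: 33.9
gripper_force: 25.0
```

```bash
python3 go.py 101.8 633.3 65.4 63; python3 -c "
from h import *
im,d=grab('scene');cv2.imwrite('pics/s5.png',cv2.resize(im[180:340,140:400],None,fx=2.5,fy=2.5)[:,:,::-1])"
```

```text
t 32.575 grasp [632.9  66.  144.6] phi 101.7 w 33.85888412141698 F [-0.3  0.8 -1.3] turn -0.001
[633.3  65.4  63. ] shift [-0.3 -0.7 81.6]
```

View pics/s5.png

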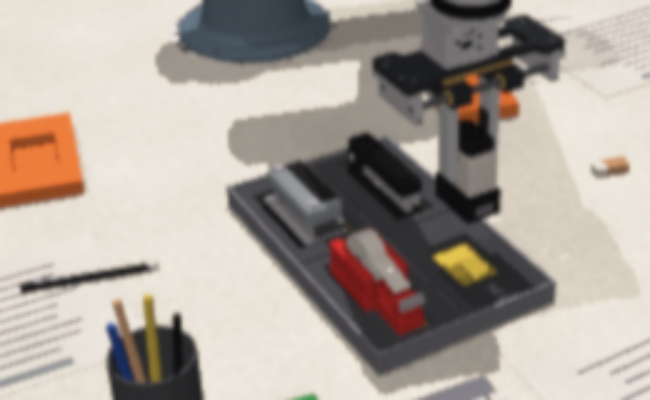

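The stapler, punch and dispenser are seated. The stamp is held upright above its recess (465,263).

Call:
step_arm:
  linear:
    - [-0.3, -0.7, 30]
    - [0, 0, 25]
    - [0, 0, 15]
    - [0, 0, 8]
    - [0, 0, 3.5]
    - [0, 0, 0]
    - [0, 0, 0]
  rotation:
    - [0, 0, 0]
    - [0, 0, 0]
    - [0, 0, 0]
    - [0, 0, 0]
    - [0, 0, 0]
    - [0, 0, 0]
    - [0, 0, 0]
  claw: [32, 32, 32, 32, 32, 32, 32]

```text
t: 33.5
ee_pos: [634.4, 65.0, 244.5]
eef_rot: [[-0.979, -0.205, 0.001], [-0.205, 0.979, -0.0], [-0.001, -0.0, -1.0]]
force: [0.3, 0.5, -0.8]
width: 33.7
gripper_force: 25.0
```

Call:
step_arm:
  linear:
    - [0, 0, 0]
    - [0, 0, 0]
    - [0, 0, 0]
    - [0, 0, -20]
    - [0, 0, -50]
    - [0, 0, -50]
    - [0, 0, -30]
    - [40, 0, 0]
    - [50, 0, 0]
    - [50, 0, 0]
    - [50, 0, 0]
    - [0, 40, 0]
    - [0, 50, 0]
    - [0, 50, 0]
    - [0, 50, 0]
    - [0, 0, 0]
    - [0, 0, 0]
  rotation:
    - [0, 0, 0]
    - [0, 0, 0]
    - [0, 0, 0]
    - [0, 0, 0]
    - [0, 0, 0]
    - [0, 0, 0]
    - [0, 0, 0]
    - [0, 0, 0]
    - [0, 0, 0]
    - [0, 0, 0]
    - [0, 0, 0]
    - [0, 0, 0]
    - [0, 0, 0]
    - [0, 0, 0]
    - [0, 0, 0]
    - [0, 0, 0]
    - [0, 0, 0]
  claw: [55, 55, 55, 55, 55, 55, 55, 55, 55, 55, 55, 55, 55, 55, 55, 55, 55]

```text
t: 35.62
ee_pos: [409.2, 211.8, 394.6]
eef_rot: [[-0.979, -0.205, 0.001], [-0.205, 0.979, -0.0], [-0.001, -0.0, -1.0]]
force: [-0.4, -0.1, 0.9]
width: 54.8
gripper_force: 0.0
```

```bash
python3 - <<'E'
from h import *
grab('top');im,d=grab('scene');cv2.imwrite('pics/s6.png',cv2.resize(im[170:370,140:480],None,fx=2.3,fy=2.3)[:,:,::-1])
from m import *
z=P[...,2]
print('stamp',rect(box(315,350,165,217)&(z>80)),rect(box(315,350,165,217)&(z>33)));print('disp',rect(box(350,400,150,222)&(z>40)));print('mug',rect(box(140,205,212,262)&(z>70)));print('pen',rect(box(430,485,125,175)&(z>60)&(z<110)))
E
```

```text
stamp (array([635. ,  65.5]), array([33.9, 51. ]), 10.3, 243, np.float64(94.1)) (array([634.4,  66.4]), array([37.4, 62. ]), 12.4, 360, np.float64(80.8))
disp (array([653.8, -32.5]), array([ 50.2, 122.9]), 12.4, 623, np.float64(56.4))
mug (array([495.7, 494.9]), array([79. , 98.1]), 58.0, 320, np.float64(84.9))
pen (array([ 759.7, -269.9]), array([74.7, 75.9]), 74.0, 452, np.float64(85.2))
```

View pics/s6.png

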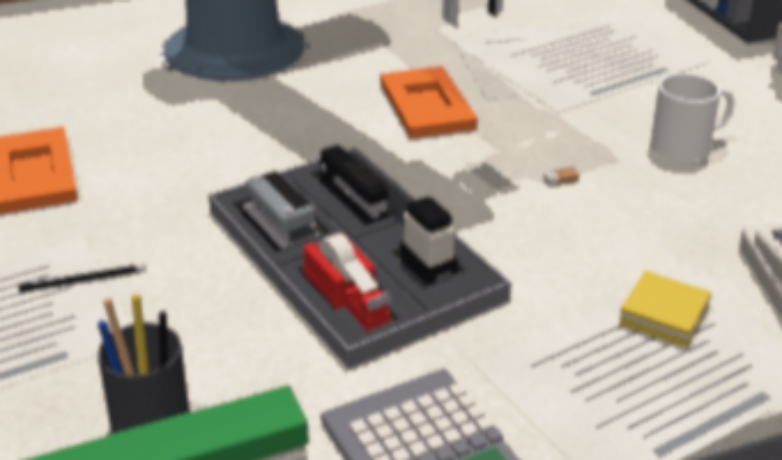

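All four items are upright in their recesses at the right heights, with the stamp at (430,240) and the dispenser at (345,280). The mug and the pen cup haven't moved.

```bash
python3 -c "
from rig import ticket
print(ticket.finish_job())"
```

```text
the job is handed in; nothing more can be done
None
```

The stapler, hole punch, tape dispenser and rubber stamp each stand upright on the floor of their own recess, the mug and pen cup were not moved, and the job was handed in at about 36 s on the robot's clock.

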